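Release the charged battery pack from its dock

TASK

Take the blue battery pack out of its charging dock: squeeze its two orange side buttons together to free the latch and lift it straight up while squeezing. Then lower it into the red tray and leave it standing there upright, set down and not dropped. Leave the grey pack in its own dock.

Things in the scene. Friction and masses are not known exactly. Their poses are not given: they have to be found in the camera images.
- blue_pack: Blue battery pack, 70 (x) x 40 (y) x 92 mm tall, 0.2 to 0.45 kg. Origin: centre of underside, z up. An orange button on each of the +y and -y sides, centred at x=0, 34 mm wide, 50 to 86 mm above the underside; 58 mm over both at rest. Each springs 8 mm inwards to a stop (2.4 N to start, 5.6 N fully in; 42 mm over both) and unlatches from 4 mm in. Carry by the squeezed buttons.
- blue_dock: Black charging dock with green lamps, fixed to the table, 110 (x) x 84 (y) mm, rim 42 mm high. Origin: centre of underside, z up. The pack stands in it, frames parallel, underside 8 mm up, 1.5 mm of play. Barbs under the buttons hook below the rim and hold the pack until both buttons are squeezed; lift straight up 50 mm to clear. Barbs: 60 mm over both, 10 to 20 mm above the pack's underside.
- grey_pack: Grey battery pack of the same shape, size and orange buttons, latched in a like black dock with red lamps. It stays where it is. Origin: centre of its underside, z up.
- tray: Red open tray fixed to the table, 170 (x) x 130 (y) x 35 mm high, walls and floor 5 mm thick. Origin: centre of its underside on the table, z up; its inner floor is 5 mm above the origin.
Not all that is in view belongs to the job. Leave any yellow look-alike of the blue_pack alone.

How it is judged (in metres and radians):
On the way, in this order (a step that is already met when the one before it is completed fails the run):
1. the blue pack is lifted out, its underside at least 50 mm above the dock's underside, upright within 25 degrees (z of blue_pack in the frame of blue_dock above 0.05 m and angle between blue_pack's own z axis and vertical below 0.44 rad and contact force between the fingers and blue_pack above 1 N), for 0.1 s.
2. still held by the fingers, the pack is lowered in the tray until its underside is within 15 mm of the tray's floor (z of blue_pack in the frame of tray below 0.02 m and horizontal distance between blue_pack and tray below 0.08 m and contact force between the fingers and blue_pack above 1 N), for 0.05 s.
At the end, for the whole second after the job is handed in: The blue pack stands upright (within 10 degrees) and at rest on the floor of the red tray (underside within 7 mm of it, pack centre within 80 mm of the tray's centre); the grey pack is within 15 mm of where it was (z of blue_pack in the frame of tray between 0 and 0.012 m and horizontal distance between blue_pack and tray below 0.08 m and angle between blue_pack's own z axis and vertical below 0.17 rad and linear speed of blue_pack below 0.03 m/s and distance of grey_pack from where it was at the start of the episode below 0.015 m); the robot touches nothing.
It fails at once if the grey pack is moved more than 15 mm (distance of grey_pack from where it was at the start of the episode above 0.015 m).
It also fails if it takes over 45 s, if anything falls off the work surface, if the arm or the gripper's body presses on something with over 40 N, if the wrist force passes 120 N, or if a joint passes its speed limit or range.

ROBOT

A 6-joint arm with a two-finger parallel gripper is mounted at the origin on the work surface. World frame = base frame: x ahead of the robot, y to its left, z up, the work surface at z = 0. Lengths are in m, angles in degrees, forces in N, time in s.
With the tool pointing down it reaches from about 0.325 to 0.775 m from the base axis. Payload 5.5 kg.
Tool frame: the origin (TCP) lies at the very end of the fingers, on their centre line; the grasp point (between the pads) lies 19 mm behind it; y points along the fingers, z is the direction in which the jaws open and shut, and the axes are right-handed (so a half turn about y gives the same grasp; the last joint's range is limited). The gripper opens to 85 mm and grips with 20 to 120 N. Pads are 22 mm wide; open, the fingers measure 114 mm over their backs; the gripper's body (76 mm by 85 mm) begins 54 mm behind the grasp point. The pads swing forward as they close: fully open they stand 13 mm farther back than shut.
Start: joints at [68.715, 5.22, 70.514, -0, 104.267, -3.249], TCP at [0.186, 0.571, 0.231] pointing down, gripper open.
Joint ranges: [-164.24, 164.24], [-49.07, 125.15], [9.68, 141.18], [-86.29, 266.29], [3.28, 154.24], [-151.56, 151.56]. Speed limits (degrees/s): [147.25, 147.25, 172.46, 180, 180, 180].

INTERFACE

Orientations are given as [roll, pitch, yaw] about the fixed x, y, z axes, in that order (R = Rz(yaw) Ry(pitch) Rx(roll)).
In Python, from rig import read_state, optics, workorder gives the robot as it stands.
- The arm moves only by the tool drive_tool, never from a script. Its argument "increments" is a list of rows, each an object of numbers: "dx", "dy", "dz": the shift along the tool's x, y, z in mm; "roll": the turn about the tool's y in rad. A call has 1 to 8 rows; each row is the pose to reach, as a shift and turn from the pose commanded when the call began, along the tool's axes at that moment; what a row does not reach only later rows make up. A row lasts 1/8 s, in which the tool goes at most 62.5 mm and 10.7 degrees, less where a joint would pass 70% of its speed; a pose out of reach is approached as far as the arm can. A call with a gripper value outside its range is refused whole. "jaw" is the opening, from -1 (shut) to 1 (fully open), so that 0 is half open, set as the call begins (left out, the last holds). The fingers move at their own pace and stop on an object; "squeeze" is the grip in N (left out, the last holds). Time passes only in rows, so rows that repeat a pose let the fingers close. It gives the time, the measured TCP pose, the force and the opening at its end, in the units of the state.
- read_state(): the state, without advancing time (a new reading comes with each control period).
- optics.get_image(name): name is "scene" or "top" or "wrist"; returns a dict with "color" (400x640x3 uint8, red, green, blue), "depth" (400x640 float32, m along the optical axis (not along the pixel's ray), 0 where there is no reading), "K" (3x3 intrinsics, pixels), "camera_from_world" (4x4, takes a point from world to camera coordinates); the wrist camera has in their place "hand_eye" (4x4, takes a point from camera to tool coordinates, whose origin is the TCP and whose axes are the tool frame's). Camera axes: x right, y down, z forward; pixel columns grow to the right and rows downward; lengths in m; the calibration is good to about 2 mm. A picture is of the moment at which its call begins: read the wrist's pose just before it.
- workorder.hand_in(): hands the job in, once; it reports no verdict.
Trained networks look in a picture, given as the dict that the camera call returned (one of the last four; its "shot" number tells which), for a name from the list of things; names that differ only in an ending like _2 or _b are one class to them, and where a whole thing is asked for, a point or a joint stands for the part that bears it (a point fixed in the world has none). Each returns a list of dicts, best first, with "p" (0 to 1); they miss things now and then, are a little off and sometimes report something else, mostly with a low value. They report only what shows in the picture. A call takes as long as a camera call. They do not tell look-alikes from the thing itself.
- optics.boxes_of(picture, target): "extent" ([left, top, width, height] in pixels, round what is visible of it).
- optics.mark_of(picture, target): "pixel" ([column, row] in pixels: a listed point, or the origin of a listed thing).
The state is a dict: "clock": time; "q": joint angles; "joint_vel": joint speeds; "joint_torque": joint torques, N m; "tcp_pos": TCP position; "ee_rot": TCP orientation; "force": force on the tool from outside, world axes, zero at the start; "torque": the same for the moment, N m; "finger_gap": finger opening in m.
Only numpy, scipy, OpenCV 4.12 (cv2) and the standard library are available. Lean on these libraries where they do the work, as an engineer would, in place of code of your own. Each camera call takes 0.05 s, during which the arm holds its last target. There are 200 camera calls.

## Working session

There is one attempt and no reset: what is moved stays moved. The work goes in short steps, Python scripts to look and compute and a tool call to move; the robot and the scene stay as the last step left them, time stands still between calls to the robot, and variables do not carry over. Pictures are saved under pics/ and viewed, about 8 in all and at most 12, crops included, and the job is handed in when it is done.

Besides the shell and the picture viewer there is one more tool, called after "Request:" as name(argument=value, ...), one argument or row to a line, values as JSON. drive_tool: Moves the arm, as the interface text tells. Its arguments: {"type":"object","properties":{"increments":{"type":"array","items":{"type":"object","properties":{"dx":{"type":"number"},"dy":{"type":"number"},"dz":{"type":"number"},"roll":{"type":"number"}}}},"jaw":{"type":"number"},"squeeze":{"type":"number"}},"required":["increments"]}

```bash
mkdir -p pics; cat > h.py <<'E'
import numpy as np, cv2
from rig import read_state, optics, workorder
def save(p,n,crop=None):
    c=p["color"][:,:,::-1]
    if crop: l,t,w,h=crop; c=cv2.resize(c[t:t+h,l:l+w],None,fx=3,fy=3)
    cv2.imwrite("pics/"+n+".png",c)
def cloud(p):
    d=p["depth"];v,u=np.mgrid[:400,:640];K=p["K"]
    P=np.stack([(u-K[0,2])/K[0,0]*d,(v-K[1,2])/K[1,1]*d,d,np.ones_like(d)],-1)
    return P@np.linalg.inv(p["camera_from_world"]).T
E
python3 - <<'E'
from h import *
s=read_state();print(s["clock"],s["tcp_pos"],s["ee_rot"],s["finger_gap"])
for n in("top","scene"):
    p=optics.get_image(n);save(p,n+"1");C=cloud(p)
    for t in("blue_pack","blue_dock","grey_pack","tray"):
        for f,k in((optics.boxes_of,"extent"),(optics.mark_of,"pixel")):
            for r in f(p,t)[:3]:
                e=r[k];u,v=(e[0]+e[2]/2,e[1]+e[3]/2) if k=="extent" else e
                print(n,t,k,np.round(e),round(r["p"],2),np.round(C[min(int(v),399),min(int(u),639),:3],3))
E
```

```text
0.0 [0.18566378 0.57024027 0.23010526] [-9.01166320e+01  5.43267223e-03 -1.80366736e+01] 0.08563999923413074
top blue_pack extent [227. 203.  36.  38.] 0.83 [0.521 0.213 0.103]
top blue_pack extent [228. 133.  36.  41.] 0.83 [0.672 0.213 0.093]
top blue_pack extent [161. 213.  48.  40.] 0.81 [0.496 0.343 0.089]
top blue_pack pixel [247. 222.] 0.97 [0.521 0.207 0.101]
top blue_pack pixel [249. 159.] 0.93 [0.662 0.209 0.089]
top blue_pack pixel [190. 229.] 0.82 [0.507 0.335 0.083]
top blue_dock extent [224. 194.  49.  57.] 0.66 [0.521 0.206 0.096]
top blue_dock pixel [248. 222.] 0.98 [0.521 0.207 0.101]
top grey_pack extent [323. 203.  30.  35.] 0.95 [0.526 0.013 0.1  ]
top grey_pack pixel [334. 220.] 0.61 [0.526 0.02  0.067]
top tray extent [410. 162.  74.  75.] 0.57 [ 0.579 -0.257  0.007]
top tray extent [223. 197.  53.  55.] 0.5 [0.517 0.203 0.098]
top tray pixel [442. 202.] 0.8 [ 0.575 -0.248  0.006]
scene blue_pack extent [328. 132.  34.  31.] 0.86 [0.533 0.192 0.081]
scene blue_pack extent [389. 151.  40.  45.] 0.71 [0.686 0.194 0.063]
scene blue_pack extent [345. 104.  37.  38.] 0.57 [0.512 0.333 0.067]
scene blue_pack pixel [406. 191.] 0.68 [0.685 0.189 0.018]
scene blue_pack pixel [361. 140.] 0.67 [0.558 0.215 0.097]
scene blue_pack pixel [346. 170.] 0.66 [0.542 0.184 0.026]
scene blue_dock extent [324. 149.  48.  32.] 0.89 [0.543 0.187 0.039]
scene blue_dock pixel [346. 168.] 0.78 [0.54  0.183 0.035]
scene grey_pack extent [283. 176.  39.  37.] 0.58 [ 0.548 -0.016  0.094]
scene grey_pack extent [322. 148.  50.  32.] 0.27 [0.542 0.183 0.043]
scene tray extent [174. 268. 133. 101.] 0.94 [ 0.572 -0.252  0.005]
scene tray pixel [243. 321.] 0.72 [ 0.58  -0.254  0.007]
```

View pics/top1.png

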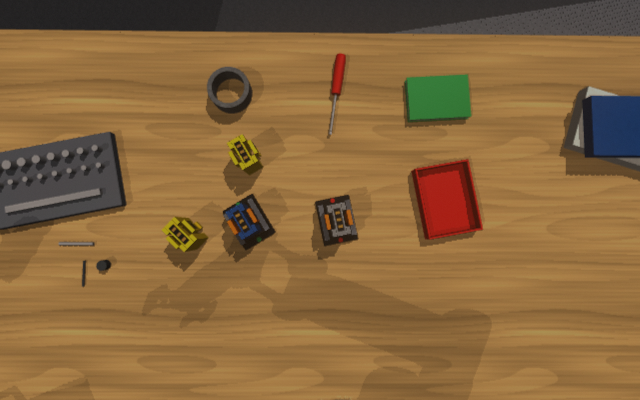

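```bash
python3 - <<'E'
from h import *
p=optics.get_image("top");save(p,"top2",(150,110,220,160));C=cloud(p)
x,y,z=C[...,0],C[...,1],C[...,2]
def rect(m,n):
    q=np.c_[x[m],y[m]].astype(np.float32)
    print(n,len(q),np.round(q.mean(0),4),cv2.minAreaRect(q),"zmed",np.median(z[m]))
near=lambda a,b,r:(abs(x-a)<r)&(abs(y-b)<r)
for n,a,b in(("blue",.52,.21),("grey",.526,.013)):
    rect(near(a,b,.07)&(z>.09),n+" top"); rect(near(a,b,.085)&(z>.03)&(z<.05),n+" rim")
c=p["color"].astype(int)
rect(near(.577,-.25,.13)&(c[...,0]>1.8*c[...,1])&(c[...,0]>1.8*c[...,2])&(z>.028),"tray wall")
rect(near(.577,-.25,.13)&(c[...,0]>1.8*c[...,1])&(c[...,0]>1.8*c[...,2]),"tray")
E
```

```text
blue top 618 [0.5223 0.2189] ((0.5224167704582214, 0.21936780214309692), (0.07003674656152725, 0.05824720114469528), 30.912559509277344) zmed 0.09936889676739646
blue rim 405 [0.5231 0.2054] ((0.5225152969360352, 0.21924449503421783), (0.08293881267309189, 0.07606454938650131), 31.600139617919922) zmed 0.04114514649782919
grey top 1610 [0.519  0.0427] ((0.5241854190826416, 0.02156541496515274), (0.06966153532266617, 0.08361263573169708), 13.206489562988281) zmed 0.9234250405564742
grey rim 430 [0.5258 0.0132] ((0.5270835161209106, 0.008996743708848953), (0.08273480832576752, 0.07594680786132812), 11.85372257232666) zmed 0.04129431187490856
tray wall 622 [ 0.5769 -0.2551] ((0.5777807235717773, -0.25403058528900146), (0.16986140608787537, 0.13178962469100952), 10.520691871643066) zmed 0.034000518120942735
tray 4271 [ 0.5788 -0.2575] ((0.581590473651886, -0.2607898712158203), (0.17487706243991852, 0.14703015983104706), 10.503891944885254) zmed 0.005406439342126701
```

View pics/top2.png

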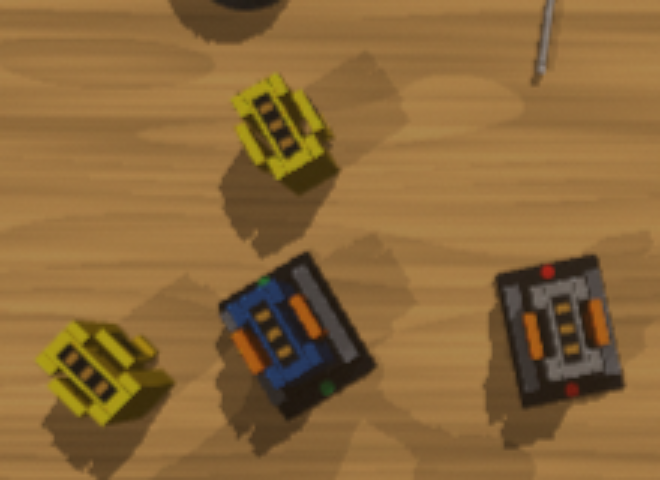

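Candidates in the top view: the yellow look-alikes at (244,153) and (183,233), the grey pack in the red-lamp dock at (337,220), and the blue pack in the green-lamp dock at (247,222). The crop confirms the last one, at (0.522, 0.219), with its long axis at about 31°. The tray is at (445,200), or (0.578, -0.254).

Request:
drive_tool(
  increments=[
    {"dx": 53,"dz": -29,"roll": -0.11},
    {"dx": 107,"dz": -57,"roll": -0.22},
    {"dx": 160,"dz": -86,"roll": -0.33},
    {"dx": 214,"dz": -115,"roll": -0.44},
    {"dx": 268,"dz": -143,"roll": -0.55},
    {"dx": 321,"dz": -172,"roll": -0.66},
    {"dx": 375,"dz": -201,"roll": -0.76},
    {"dx": 428,"dz": -230,"roll": -0.855},
  ],
  jaw=1,
  squeeze=40,
)

```text
schema error: expected keys dx, dy, dz, roll
```

Request:
drive_tool(
  increments=[
    {"dy": 0},
    {"dy": 0},
  ],
)

```text
schema error: expected keys dx, dy, dz, roll
```

```bash
cat > w.py <<'E'
from h import *
from scipy.spatial.transform import Rotation as R
s=read_state();p=optics.get_image("wrist");save(p,"w1")
print(s["clock"],s["tcp_pos"],s["ee_rot"],s["q"])
p["camera_from_world"]=np.linalg.inv(p["hand_eye"]);C=cloud(p)  # tool frame
c=p["color"].astype(int)
h=cv2.cvtColor(p["color"],cv2.COLOR_RGB2HSV)
T=C[...,:3]@R.from_euler("xyz",s["ee_rot"],degrees=True).as_matrix().T+s["tcp_pos"]
near=np.hypot(T[...,0]-.522,T[...,1]-.219)<.075
m=near&(T[...,2]>.085)&(T[...,2]<.11)&(p["depth"]>0)
for A,i,j,n in((T,0,1,"world xy"),(C,0,2,"tool xz")):
    print(n,m.sum(),cv2.minAreaRect(np.c_[A[m][:,i],A[m][:,j]].astype(np.float32)))
o=m&(h[...,0]>5)&(h[...,0]<18)&(h[...,1]>170)&(h[...,2]>120)
for sgn in(-1,1):
    k=o&(C[...,2]*sgn>0); print("orange",sgn,k.sum(),C[k].mean(0)[:3].round(4),C[k].min(0).round(3),C[k].max(0).round(3))
E
python3 w.py
```

```text
0.95 [0.18577095 0.57052851 0.23128859] [-8.99990034e+01 -3.42877738e-04 -1.80358502e+01] [ 6.87158498e+01  5.21812761e+00  7.05141691e+01 -2.94955525e-04
  1.04266689e+02 -3.24837273e+00]
world xy 0 ((0.0, 0.0), (0.0, 0.0), 0.0)
tool xz 0 ((0.0, 0.0), (0.0, 0.0), 0.0)w.py:15: RuntimeWarning: Mean of empty slice.
  k=o&(C[...,2]*sgn>0); print("orange",sgn,k.sum(),C[k].mean(0)[:3].round(4),C[k].min(0).round(3),C[k].max(0).round(3))
  ret = um.true_divide(
Traceback (most recent call last):
  File "w.py", line 15, in <module>
    k=o&(C[...,2]*sgn>0); print("orange",sgn,k.sum(),C[k].mean(0)[:3].round(4),C[k].min(0).round(3),C[k].max(0).round(3))
                                                                               ~~~~~~~~^^^
ValueError: zero-size array to reduction operation minimum which has no identity
```

View pics/w1.png

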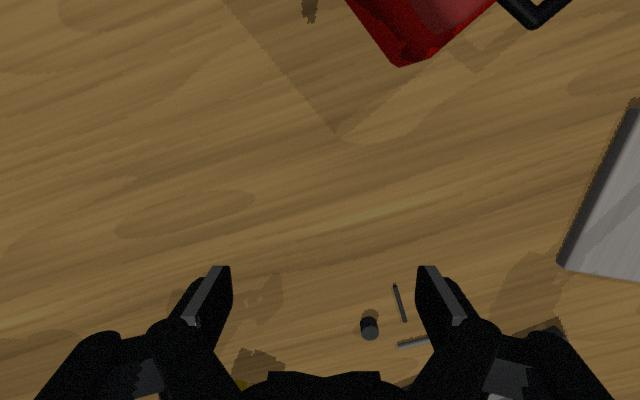

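The move was refused because every row needs all four keys, so the wrist picture only shows the table at the start pose. I'm sending it again in full.

Request:
drive_tool(
  increments=[
    {"dx": 53,"dy": 0,"dz": -29,"roll": -0.11},
    {"dx": 107,"dy": 0,"dz": -57,"roll": -0.22},
    {"dx": 160,"dy": 0,"dz": -86,"roll": -0.33},
    {"dx": 214,"dy": 0,"dz": -115,"roll": -0.44},
    {"dx": 268,"dy": 0,"dz": -143,"roll": -0.55},
    {"dx": 321,"dy": 0,"dz": -172,"roll": -0.66},
    {"dx": 375,"dy": 0,"dz": -201,"roll": -0.76},
    {"dx": 428,"dy": 0,"dz": -230,"roll": -0.855},
  ],
  jaw=1,
  squeeze=40,
)

```text
clock: 2.0
tcp_pos: [0.5227, 0.2177, 0.2315]
ee_rot: [-90.0, -0.0, 31.1]
force: [0.5, 0.4, 0.3]
finger_gap: 0.0856
```

Request:
drive_tool(
  increments=[
    {"dx": 0,"dy": 0,"dz": 0,"roll": 0},
    {"dx": 0,"dy": 0,"dz": 0,"roll": 0},
  ],
)

```text
clock: 2.25
tcp_pos: [0.5213, 0.2195, 0.2312]
ee_rot: [-90.0, 0.0, 30.9]
force: [0.2, 0.3, 0.8]
finger_gap: 0.0853
```

```bash
python3 w.py
```

```text
2.25 [0.521312   0.21948798 0.23119638] [-8.99612028e+01  1.63627459e-02  3.08771183e+01] [ 1.93654778e+01 -8.28702200e-02  7.59810159e+01  3.58348544e-02
  1.04125628e+02 -1.01502897e+02]
world xy 3606 ((0.5232185125350952, 0.2199442982673645), (0.07025998830795288, 0.05787493661046028), 32.58401107788086)
tool xz 3606 ((0.0019082166254520416, -0.0006805043667554855), (0.07026008516550064, 0.057874687016010284), 1.7064504623413086)
orange -1 103 [ 0.003   0.1367 -0.024 ] [-0.014  0.135 -0.03   1.   ] [ 0.019  0.138 -0.021  1.   ]
orange 1 169 [0.0007 0.1368 0.0244] [-0.015  0.135  0.02   1.   ] [0.018 0.139 0.028 1.   ]
```

View pics/w1.png

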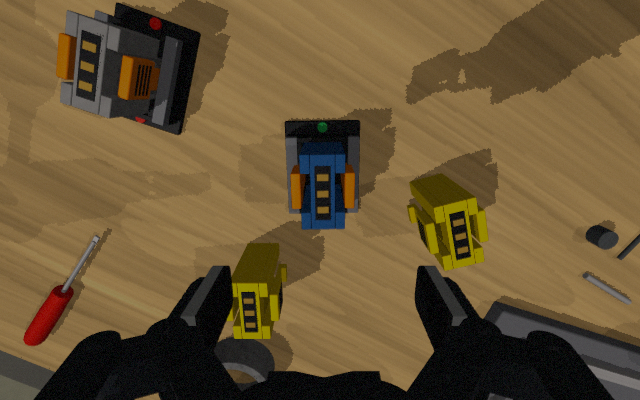

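The blue pack is at (322,185) by the green lamp, between the fingers, with both yellow packs clear of the path. A small trim, then down.

Request:
drive_tool(
  increments=[
    {"dx": 2,"dy": 30,"dz": -0.5,"roll": -0.028},
    {"dx": 2,"dy": 60,"dz": -0.5,"roll": -0.028},
    {"dx": 2,"dy": 90,"dz": -0.5,"roll": -0.028},
    {"dx": 2,"dy": 115,"dz": -0.5,"roll": -0.028},
    {"dx": 2,"dy": 140,"dz": -0.5,"roll": -0.028},
    {"dx": 2,"dy": 160,"dz": -0.5,"roll": -0.028},
    {"dx": 2,"dy": 175,"dz": -0.5,"roll": -0.028},
    {"dx": 2,"dy": 175,"dz": -0.5,"roll": -0.028},
  ],
)

```text
clock: 3.3
tcp_pos: [0.5226, 0.2201, 0.0551]
ee_rot: [-90.0, 0.1, 32.6]
force: [-0.1, 0.1, 0.9]
finger_gap: 0.0856
```

Request:
drive_tool(
  increments=[
    {"dx": 0,"dy": 0,"dz": 0,"roll": 0},
    {"dx": 0,"dy": 0,"dz": 0,"roll": 0},
    {"dx": 0,"dy": 0,"dz": 0,"roll": 0},
    {"dx": 0,"dy": 0,"dz": 0,"roll": 0},
    {"dx": 0,"dy": 0,"dz": 0,"roll": 0},
    {"dx": 0,"dy": 0,"dz": 0,"roll": 0},
    {"dx": 0,"dy": 0,"dz": 0,"roll": 0},
    {"dx": 0,"dy": 0,"dz": 0,"roll": 0},
  ],
  jaw=-1,
  squeeze=40,
)

```text
clock: 4.3
tcp_pos: [0.5249, 0.2205, 0.0594]
ee_rot: [-90.0, -0.3, 32.5]
force: [-0.6, 0.2, 8.2]
finger_gap: 0.0379
```

```bash
python3 - <<'E'
from h import *
s=read_state();print(s["tcp_pos"],s["force"],s["torque"],s["finger_gap"])
p=optics.get_image("wrist");c=p["color"][60:400,120:520,::-1]
q=optics.get_image("scene");d=cv2.resize(q["color"][90:220,290:450,::-1],(400,340),interpolation=cv2.INTER_CUBIC)
cv2.imwrite("pics/g1.png",np.hstack([c,d]))
E
```

```text
[0.5249267  0.22051225 0.0594212 ] [-0.62589413  0.16022831  8.24349217] [ 0.04608406  0.29116429 -0.04663024] 0.03791081434610243
```

View pics/g1.png

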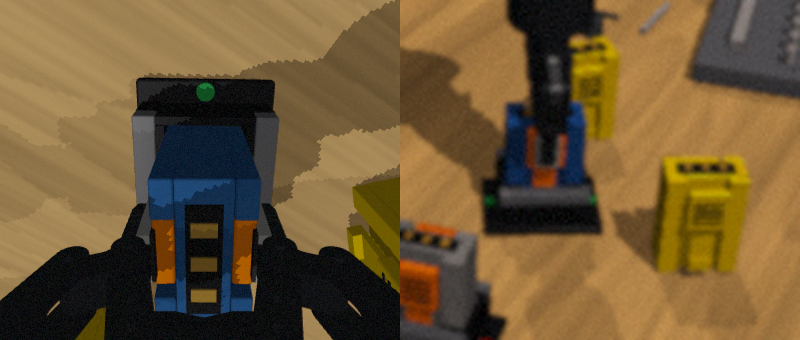

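The wrist view shows both fingers on the orange buttons, at (162,250) and (243,250), with the buttons pressed in. Lifting straight up, slowly at first.

Request:
drive_tool(
  increments=[
    {"dx": 0,"dy": -3,"dz": 0,"roll": 0},
    {"dx": 0,"dy": -8,"dz": 0,"roll": 0},
    {"dx": 0,"dy": -14,"dz": 0,"roll": 0},
    {"dx": 0,"dy": -20,"dz": 0,"roll": 0},
  ],
)

```text
clock: 4.9
tcp_pos: [0.5233, 0.2198, 0.0763]
ee_rot: [-90.0, 0.0, 32.6]
force: [0.2, 0.5, -5.5]
finger_gap: 0.0383
```

Request:
drive_tool(
  increments=[
    {"dx": 0,"dy": -12,"dz": 0,"roll": 0},
    {"dx": 0,"dy": -26,"dz": 0,"roll": 0},
    {"dx": 0,"dy": -40,"dz": 0,"roll": 0},
    {"dx": 0,"dy": -55,"dz": 0,"roll": 0},
    {"dx": 0,"dy": -75,"dz": 0,"roll": 0},
    {"dx": 0,"dy": -95,"dz": 0,"roll": 0},
    {"dx": 0,"dy": -105,"dz": 0,"roll": 0},
    {"dx": 0,"dy": -105,"dz": 0,"roll": 0},
  ],
)

```text
clock: 5.9
tcp_pos: [0.524, 0.2201, 0.1825]
ee_rot: [-90.0, -0.1, 32.6]
force: [0.5, -0.1, -4.3]
finger_gap: 0.0382
```

```bash
python3 - <<'E'
from h import *
s=read_state();print(s["tcp_pos"],s["force"],s["finger_gap"],s["q"])
p=optics.get_image("wrist");c=p["color"][60:400,120:520,::-1]
q=optics.get_image("scene");d=cv2.resize(q["color"][50:220,290:490,::-1],(400,340),interpolation=cv2.INTER_CUBIC)
cv2.imwrite("pics/g2.png",np.hstack([c,d]))
C=cloud(q);k=q["color"].astype(int)
m=(k[...,2]>1.4*k[...,0])&(k[...,2]>50)&(np.hypot(C[...,0]-.523,C[...,1]-.219)<.08)&(C[...,2]>.05)&(C[...,2]<.4)
print("blue z",m.sum(),np.percentile(C[m][:,2],[1,5,50,95,99]))
E
```

```text
[0.52397175 0.22007027 0.18252133] [ 0.47074751 -0.06141817 -4.29332595] 0.038157039390267385 [ 1.93533097e+01 -2.94298199e-02  8.08516118e+01 -9.33778989e-04
  9.90636127e+01 -1.03202557e+02]
blue z 599 [0.13375069 0.13734058 0.17453956 0.22244438 0.37500885]
```

View pics/g2.png

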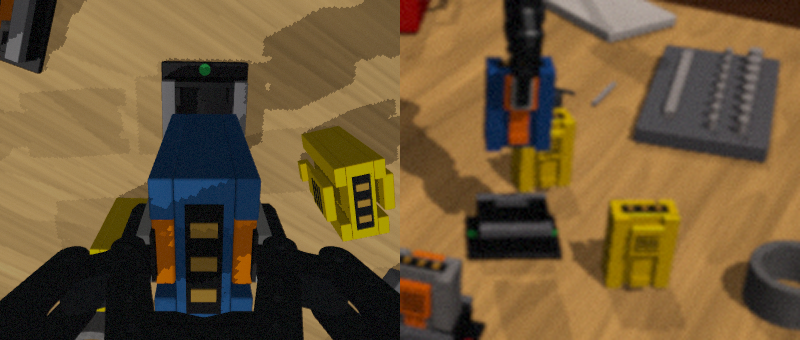

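The pack is out, hanging upright at about 0.13 m over the empty green-lamp dock. The force of -4.3 N fits its weight. Next I carry it high over the grey dock to the tray, turning about 20° into line with the tray.

Request:
drive_tool(
  increments=[
    {"dx": -6,"dy": -10,"dz": -12,"roll": 0},
    {"dx": -16,"dy": -25,"dz": -33,"roll": 0},
    {"dx": -30,"dy": -43,"dz": -61,"roll": 0},
    {"dx": -45,"dy": -43,"dz": -92,"roll": 0},
    {"dx": -60,"dy": -43,"dz": -122,"roll": 0},
    {"dx": -75,"dy": -43,"dz": -153,"roll": 0},
    {"dx": -90,"dy": -43,"dz": -183,"roll": 0},
    {"dx": -105,"dy": -43,"dz": -214,"roll": 0},
  ],
)

```text
clock: 7.0
tcp_pos: [0.5498, -0.0189, 0.2245]
ee_rot: [-90.0, 0.0, 32.5]
force: [0.8, 1.0, -3.8]
finger_gap: 0.0379
```

Request:
drive_tool(
  increments=[
    {"dx": -15,"dy": 0,"dz": -31,"roll": 0.05},
    {"dx": -30,"dy": 0,"dz": -61,"roll": 0.1},
    {"dx": -45,"dy": 0,"dz": -92,"roll": 0.15},
    {"dx": -60,"dy": 0,"dz": -122,"roll": 0.2},
    {"dx": -75,"dy": 0,"dz": -153,"roll": 0.26},
    {"dx": -90,"dy": 0,"dz": -184,"roll": 0.32},
    {"dx": -100,"dy": 0,"dz": -204,"roll": 0.36},
    {"dx": -105,"dy": 0,"dz": -214,"roll": 0.36},
  ],
)

```text
clock: 8.0
tcp_pos: [0.5765, -0.2551, 0.224]
ee_rot: [-90.0, 0.0, 11.9]
force: [0.2, 0.7, -3.4]
finger_gap: 0.0384
```

Request:
drive_tool(
  increments=[
    {"dx": 0,"dy": 0,"dz": 0,"roll": 0},
    {"dx": 0,"dy": 0,"dz": 0,"roll": 0},
  ],
)

```text
clock: 8.25
tcp_pos: [0.5769, -0.2528, 0.2245]
ee_rot: [-90.0, -0.0, 12.0]
force: [-0.3, 1.1, -4.1]
finger_gap: 0.0383
```

```bash
python3 - <<'E'
from h import *
s=read_state();print(s["tcp_pos"],s["ee_rot"],s["force"],s["finger_gap"],s["q"])
q=optics.get_image("scene");save(q,"s3")
C=cloud(q);k=q["color"].astype(int)
m=(k[...,2]>1.4*k[...,0])&(k[...,2]>50)&(np.hypot(C[...,0]-.578,C[...,1]+.254)<.08)&(C[...,2]>.05)&(C[...,2]<.4)
print("blue z",m.sum(),np.percentile(C[m],[1,5,50,95,99],axis=0).round(3)[:,:3])
E
```

```text
[ 0.57693204 -0.25281178  0.22448079] [-8.99739737e+01 -1.23795693e-02  1.20168463e+01] [-0.26006538  1.11216684 -4.11151532] 0.038277052349358916 [-2.67724206e+01  9.83355071e+00  6.61904437e+01  2.88978970e-02
  1.03982659e+02 -1.28782289e+02]
blue z 1874 [[ 0.55  -0.28   0.177]
 [ 0.553 -0.279  0.182]
 [ 0.608 -0.265  0.224]
 [ 0.614 -0.234  0.265]
 [ 0.615 -0.231  0.266]]
```

View pics/s3.png

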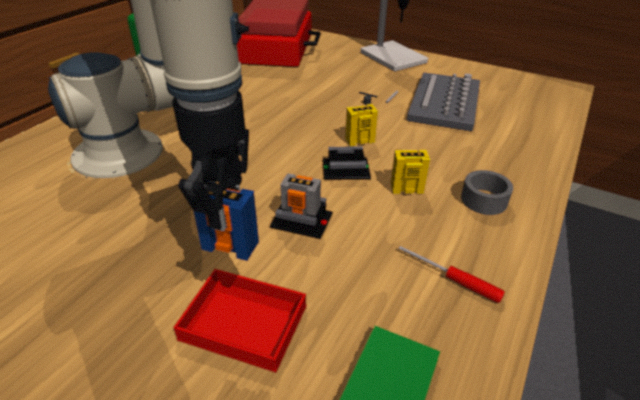

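The pack is upright above the tray with its underside at about 0.174 m, and the grey pack has not moved. Lowering to just above the floor, then easing down to contact.

Request:
drive_tool(
  increments=[
    {"dx": 0,"dy": 20,"dz": 0,"roll": 0},
    {"dx": 0,"dy": 48,"dz": 0,"roll": 0},
    {"dx": 0,"dy": 76,"dz": 0,"roll": 0},
    {"dx": 0,"dy": 104,"dz": 0,"roll": 0},
    {"dx": 0,"dy": 130,"dz": 0,"roll": 0},
    {"dx": 0,"dy": 148,"dz": 0,"roll": 0},
    {"dx": 0,"dy": 158,"dz": 0,"roll": 0},
    {"dx": 0,"dy": 163,"dz": 0,"roll": 0},
  ],
)

```text
clock: 9.3
tcp_pos: [0.577, -0.2537, 0.0613]
ee_rot: [-90.0, -0.0, 12.0]
force: [-0.4, -0.3, -4.2]
finger_gap: 0.0382
```

Request:
drive_tool(
  increments=[
    {"dx": 0,"dy": 1,"dz": 0,"roll": 0},
    {"dx": 0,"dy": 2,"dz": 0,"roll": 0},
    {"dx": 0,"dy": 3,"dz": 0,"roll": 0},
    {"dx": 0,"dy": 4,"dz": 0,"roll": 0},
    {"dx": 0,"dy": 5,"dz": 0,"roll": 0},
    {"dx": 0,"dy": 5,"dz": 0,"roll": 0},
  ],
)

```text
clock: 10.05
tcp_pos: [0.5769, -0.2539, 0.0566]
ee_rot: [-90.0, -0.0, 11.9]
force: [-1.2, 0.5, -2.8]
finger_gap: 0.0379
```

Request:
drive_tool(
  increments=[
    {"dx": 0,"dy": 0.5,"dz": 0,"roll": 0},
    {"dx": 0,"dy": 1,"dz": 0,"roll": 0},
    {"dx": 0,"dy": 1.5,"dz": 0,"roll": 0},
    {"dx": 0,"dy": 2,"dz": 0,"roll": 0},
    {"dx": 0,"dy": 2,"dz": 0,"roll": 0},
  ],
)

```text
clock: 10.68
tcp_pos: [0.5769, -0.254, 0.0565]
ee_rot: [-90.0, -0.0, 11.9]
force: [-6.0, 2.6, 8.9]
finger_gap: 0.0381
```

It touches the floor: the force went from -4 to +9 N. I release with a hold, then check before retreating.

Request:
drive_tool(
  increments=[
    {"dx": 0,"dy": -1,"dz": 0,"roll": 0},
    {"dx": 0,"dy": -1,"dz": 0,"roll": 0},
    {"dx": 0,"dy": -1,"dz": 0,"roll": 0},
    {"dx": 0,"dy": -1,"dz": 0,"roll": 0},
    {"dx": 0,"dy": -1,"dz": 0,"roll": 0},
    {"dx": 0,"dy": -1,"dz": 0,"roll": 0},
    {"dx": 0,"dy": -1,"dz": 0,"roll": 0},
    {"dx": 0,"dy": -1,"dz": 0,"roll": 0},
  ],
  jaw=1,
)

```text
clock: 11.68
tcp_pos: [0.5768, -0.2539, 0.0553]
ee_rot: [-90.0, 0.0, 11.9]
force: [0.6, -0.4, -0.0]
finger_gap: 0.0853
```

Request:
drive_tool(
  increments=[
    {"dx": 0,"dy": -15,"dz": 0,"roll": 0},
    {"dx": 0,"dy": -35,"dz": 0,"roll": 0},
    {"dx": 0,"dy": -60,"dz": 0,"roll": 0},
    {"dx": 0,"dy": -90,"dz": 0,"roll": 0},
    {"dx": 0,"dy": -120,"dz": 0,"roll": 0},
    {"dx": 0,"dy": -145,"dz": 0,"roll": 0},
    {"dx": 0,"dy": -160,"dz": 0,"roll": 0},
    {"dx": 0,"dy": -160,"dz": 0,"roll": 0},
  ],
)

```text
clock: 12.68
tcp_pos: [0.5774, -0.2541, 0.2176]
ee_rot: [-90.1, -0.2, 11.9]
force: [0.3, -0.0, 0.8]
finger_gap: 0.0856
```

```bash
python3 - <<'E'
from h import *
s=read_state();print(s["clock"],s["tcp_pos"],s["force"],s["finger_gap"])
q=optics.get_image("scene");save(q,"s4")
C=cloud(q);k=q["color"].astype(int)
m=(k[...,2]>1.4*k[...,0])&(k[...,2]>50)&(np.hypot(C[...,0]-.578,C[...,1]+.254)<.08)&(C[...,2]<.15)
print("blue",m.sum(),np.percentile(C[m],[1,5,50,95,99],axis=0).round(3)[:,:3])
E
```

```text
12.675 [ 0.57737299 -0.25408276  0.21762344] [ 0.30639496 -0.02376064  0.78784565] 0.08560972793595892
blue 1598 [[ 0.545 -0.281  0.011]
 [ 0.549 -0.28   0.017]
 [ 0.602 -0.265  0.081]
 [ 0.614 -0.236  0.098]
 [ 0.615 -0.232  0.099]]
```

View pics/s4.png

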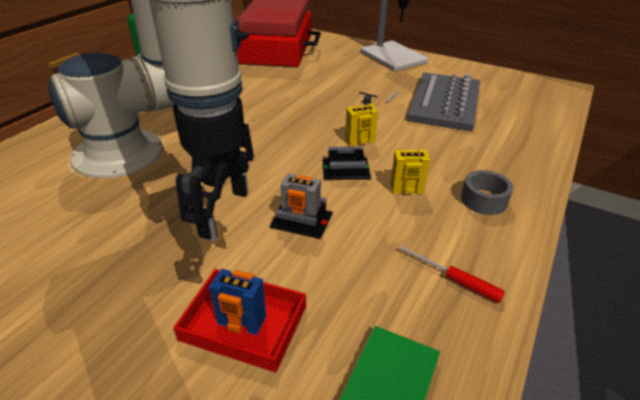

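The blue pack stands upright in the tray at (237,300). Its top is at about 0.098 m, so it is on the floor, and the gripper is clear.

```bash
python3 -c "
from rig import workorder; print(workorder.hand_in())"
```

```text
the job is handed in; nothing more can be done
None
```

The blue pack is standing upright in the red tray and the job is handed in; the last arm move ended at about 12.7 s on the robot's clock. I squeezed its two buttons, lifted it straight out of the green-lamp dock, carried it over the grey pack and lowered it until it touched the tray floor. Then I opened the fingers and backed straight up.

**Last checks:**
- **Blue pack:** its top is at about 0.098 m, as expected for a pack resting on the tray floor. It is close to the tray's centre.
- **Gripper:** it is open, well above the pack and touching nothing.
- **Grey and yellow packs:** they look unmoved in the picture. I did not measure the grey pack's position a second time.

**What disagreed or failed:**
- **Finger opening:** it read 38 mm while gripping, against the 42 mm expected over the pressed buttons. The grip held throughout.
- **First move call:** it was refused because its rows left out some keys. Nothing moved, and I sent it again in full.

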